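Set up the sauce station on the pass

TASK

Get the sauce station ready for service: stand each of the four condiments (red bottle, yellow bottle, green jar, blue shaker) in the round holder of its own colour, down on the holder's floor. Keep them upright and set them down rather than dropping them, and leave the white bowl and the steel cup where they are.

Things in the scene. Friction and masses are not known exactly. Their poses are not given: they have to be found in the camera images.
- chilli: red squeeze bottle, loose, standing: round body 48 mm across and 78 mm tall, short narrow nozzle above it, 104 mm tall in all. Origin at the centre of its underside, z axis up. About 0.16 kg, rigid. Grip the body at about 55 to 70 mm above its underside
- mustard: yellow squeeze bottle, same shape and size as the red one (body 48 mm across, 78 mm tall; 104 mm with nozzle). Origin at the centre of its underside, z axis up. About 0.16 kg, rigid
- pesto: green jar with a green screw lid and a white paper band, loose, standing: 52 mm across, 84 mm tall (lid is the top 18 mm). Origin at the centre of its underside, z axis up. About 0.2 kg, rigid
- pepper: blue shaker with a domed, holed blue top and a thin steel band, loose, standing: 46 mm across, straight up to 72 mm, 90 mm tall in all. Origin at the centre of its underside, z axis up. About 0.12 kg, rigid
- chilli_ring: red round holder for the red squeeze bottle, fixed to the bench: a shallow open cup, 80 mm across outside, 72 mm inside, wall 18 mm tall, inner floor 4 mm above the bench. Origin at the centre of its underside (bench level), z axis up
- mustard_ring: yellow round holder for the yellow squeeze bottle, fixed to the bench: a shallow open cup, 80 mm across outside, 72 mm inside, wall 18 mm tall, inner floor 4 mm above the bench. Origin at the centre of its underside (bench level), z axis up
- pesto_ring: green round holder for the green jar, fixed to the bench: a shallow open cup, 80 mm across outside, 72 mm inside, wall 18 mm tall, inner floor 4 mm above the bench. Origin at the centre of its underside (bench level), z axis up
- pepper_ring: blue round holder for the blue shaker, fixed to the bench: a shallow open cup, 80 mm across outside, 72 mm inside, wall 18 mm tall, inner floor 4 mm above the bench. Origin at the centre of its underside (bench level), z axis up
- dip_bowl: white ceramic dip bowl, loose, empty, 90 mm across and 38 mm tall; not part of the job. Origin at the centre of its underside, z axis up
- ramekin: bare steel cup, loose, empty, 76 mm across and 45 mm tall; not part of the job. Origin at the centre of its underside, z axis up
Not all that is in view belongs to the job. Of the things that look like the pesto_ring, take the one that is nearest to the robot's base at the start. Of the things that look like the pepper, take the one that is farthest to the robot's left at the start.

How it is judged:
At the end, for the whole second after the job is handed in: Each of the four condiments stands upright (within 0.12 rad) on the floor of the holder of its own colour (underside less than 9 mm above the bench, axis within 16 mm of the holder's), released and at rest; the white bowl and the steel cup are within 30 mm of where they began (horizontal distance between chilli and chilli_ring below 0.016 m and z of chilli in the frame of chilli_ring below 0.009 m and angle between each of chilli, mustard, pesto, pepper's own z axis and vertical below 0.12 rad and linear speed of each of chilli, mustard, pesto, pepper below 0.02 m/s and contact force between each of chilli, mustard, pesto, pepper and the fingers below 0.1 N and horizontal distance between mustard and mustard_ring below 0.016 m and z of mustard in the frame of mustard_ring below 0.009 m and horizontal distance between pesto and pesto_ring below 0.016 m and z of pesto in the frame of pesto_ring below 0.009 m and horizontal distance between pepper and pepper_ring below 0.016 m and z of pepper in the frame of pepper_ring below 0.009 m and distance of each of dip_bowl, ramekin from where it was at the start of the episode below 0.03 m); the robot touches nothing.
It fails at once if a bottle, jar or shaker is tipped over (angle between any of chilli, mustard, pesto, pepper's own z axis and vertical above 0.7 rad).
It fails at once if a bottle, jar or shaker is dropped or thrown (moves faster than 0.7 m/s while the fingers do not touch it) ((linear speed of chilli above 0.7 m/s and contact force between chilli and the fingers below 0.05 N) or (linear speed of mustard above 0.7 m/s and contact force between mustard and the fingers below 0.05 N) or (linear speed of pesto above 0.7 m/s and contact force between pesto and the fingers below 0.05 N) or (linear speed of pepper above 0.7 m/s and contact force between pepper and the fingers below 0.05 N)).
It fails at once if the white bowl or the steel cup is pushed more than 30 mm from its place (distance of any of dip_bowl, ramekin from where it was at the start of the episode above 0.03 m).
It also fails if it takes over 120 s, if anything falls off the work surface, if the arm or the gripper's body presses on something with over 40 N, if the wrist force passes 120 N, or if a joint passes its speed limit or range.

ROBOT

A 6-joint arm with a two-finger parallel gripper is mounted at the origin on the work surface. World frame = base frame: x ahead of the robot, y to its left, z up, the work surface at z = 0. Lengths are in m, angles in rad, forces in N, time in s.
With the tool pointing down it reaches from about 0.325 to 0.775 m from the base axis. Payload 5.5 kg.
Tool frame: the origin (TCP) lies at the very end of the fingers, on their centre line; the grasp point (between the pads) lies bot.grasp_offset behind it (bot.grasp_offset is the distance from the TCP to the grasp point, in m); z points along the fingers, y is the line along which they close (so a half turn about z gives the same grasp; the last joint's range is limited). The gripper opens to 85 mm and grips with 20 to 120 N. Pads are 22 mm wide; open, the fingers measure 114 mm over their backs; the gripper's body (76 mm by 85 mm) begins 54 mm behind the grasp point. The pads swing forward as they close: fully open they stand 13 mm farther back than shut.
Start: joints at [1.078, 0.091, 1.231, -0, 1.82, -0.057], TCP at [0.253, 0.544, 0.231] pointing down, gripper open.
Joint ranges: [-2.87, 2.87], [-0.86, 2.18], [0.17, 2.46], [-1.51, 4.65], [0.06, 2.69], [-2.65, 2.65]. Speed limits (rad/s): [2.57, 2.57, 3.01, 3.14, 3.14, 3.14].

INTERFACE

Orientations are given as [roll, pitch, yaw] about the fixed x, y, z axes, in that order (R = Rz(yaw) Ry(pitch) Rx(roll)).
In Python, from plant import bot, optics, hand_in gives the robot as it stands.
- The arm moves only by the shell command python3 -m handwheel 'ROWS' [OPENING] [FORCE]. ROWS is text: rows parted by semicolons, each of 6 numbers parted by spaces: the shift along the tool's x, y, z in m, then the turn, a rotation vector about the tool's x, y, z in degrees. In form: x y z wx wy wz; .... A call has 1 to 20 rows; each row shifts and turns the commanded pose from where the row before left it, along the tool's axes as they then stand; what a row does not reach is not made up. A row lasts 1/12 s, in which the tool goes at most 41.7 mm and 7.16 degrees, less where a joint would pass 70% of its speed; a pose out of reach is approached as far as the arm can. A call with a gripper value outside its range is refused whole. OPENING is the finger opening in m, from 0 to 0.0854, set as the call begins (- or left out, the last holds). The fingers move at their own pace and stop on an object; FORCE is the grip in N (left out, the last holds). Time passes only in rows, so rows that do not move let the fingers close. It gives the time, the measured TCP pose, the force, the opening and the grip force at its end, in the units of the state.
- bot.read_state(): the state, without advancing time (a new reading comes with each control period).
- optics.read_camera(name): name is "scene" or "top"; returns a dict with "pixels" (420x560x3 uint8, red, green, blue), "mtx" (3x3 intrinsics, pixels), "cam_to_world" (4x4, takes a point from camera to world coordinates). Camera axes: x right, y down, z forward; pixel columns grow to the right and rows downward; lengths in m; the calibration is good to about 2 mm. A picture is of the moment at which its call begins. There is no depth.
- hand_in(): hands the job in; it is judged then, once.
The state is a dict: "clock": time; "qpos": joint angles; "dq": joint speeds; "tau": joint torques, N m; "ee_pos": TCP position; "tcp_rot": TCP orientation; "wrist_force": force on the tool from outside, world axes, zero at the start; "moment": the same for the moment, N m; "grip_width": opening from 0.0 (shut) to 1.0 (fully open); "gripper_force": force on a finger pad.
Only numpy, scipy, OpenCV 4.12 (cv2) and the standard library are available. Lean on these libraries where they do the work, as an engineer would, in place of code of your own. Each camera call takes 0.05 s, during which the arm holds its last target. There are 200 camera calls.

## Working session

There is one attempt and no reset: what is moved stays moved. The work goes in short steps, Python scripts to look and compute and a shell command to move; the robot and the scene stay as the last step left them, time stands still between calls to the robot, and variables do not carry over. Pictures are saved under pics/ and viewed, at most 14 in all, crops included, and the job is handed in when it is done.

```bash
mkdir -p pics
python3 - <<'E'
from plant import bot,optics
import cv2
for n in("scene","top"):
    d=optics.read_camera(n);cv2.imwrite(f"pics/{n}0.png",d["pixels"][:,:,::-1]);print(d["mtx"],d["cam_to_world"])
s=bot.read_state();print(s,bot.grasp_offset)
E
```

```text
[[478.44373819   0.         273.88892797]
 [  0.         478.44373819 210.01004806]
 [  0.           0.           1.        ]] [[ 0.25327569  0.64464661 -0.72130588  1.5021698 ]
 [ 0.96736013 -0.17502224  0.18325279 -0.23994042]
 [-0.00811128 -0.74417603 -0.66793431  0.90653568]
 [ 0.          0.          0.          1.        ]]
[[408.63741099   0.         280.37271006]
 [  0.         408.63741099 208.15131893]
 [  0.           0.           1.        ]] [[ 2.21944383e-03 -9.76591629e-01  2.15090364e-01  3.29272417e-01]
 [-9.99997534e-01 -2.15087121e-03  5.52863195e-04  8.13766566e-03]
 [-7.72898981e-05 -2.15091060e-01 -9.76593994e-01  1.11419694e+00]
 [ 0.00000000e+00  0.00000000e+00  0.00000000e+00  1.00000000e+00]]
{'clock': 0.1, 'qpos': array([ 1.07828875e+00,  9.18233680e-02,  1.23181705e+00,  8.08687743e-06,
        1.81980438e+00, -5.67212676e-02]), 'dq': array([-0.00131814, -0.00258475, -0.00308658,  0.00117856,  0.00103726,
       -0.00108553]), 'tau': array([ 3.20959378e-03, -4.60218000e+01, -4.19215858e+01,  6.99164929e-06,
        1.06951277e-02,  1.53440345e-05]), 'ee_pos': array([0.25315864, 0.543683  , 0.23021099]), 'tcp_rot': array([-3.13974394e+00, -1.12827769e-04,  2.70580823e+00]), 'wrist_force': array([ 0.11870657, -0.23472591, -0.01959048]), 'moment': array([ 0.01684828, -0.01391997,  0.02236526]), 'gripper_force': 0.0, 'grip_width': 1.0007949349206406} 0.0187
```

View pics/scene0.png

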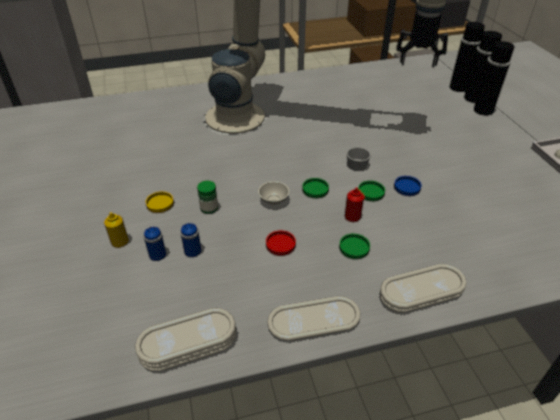

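View pics/top0.png

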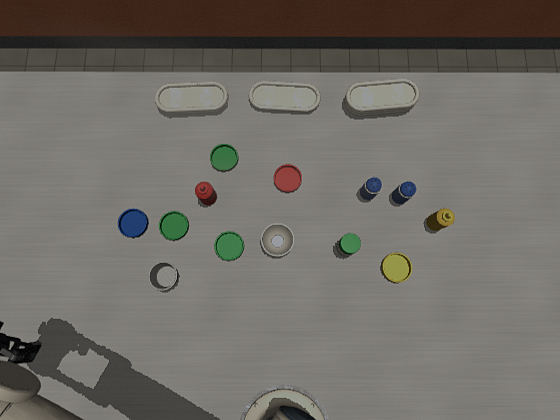

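The top view has +x up and +y left. The pesto ring is the green one nearest the base, at (229,246). The pepper is the left blue shaker, at (372,188), which is (190,240) in the scene view. The bowl is at (277,240) and the cup at (164,277).

Each object's axis lies at the middle of its silhouette azimuths in each view. I'll intersect the two vertical planes.

```bash
cat > look.py <<'E'
import numpy as np,cv2
from plant import bot,optics
H={'red':[(0,8),(172,180)],'yellow':[(18,35)],'green':[(45,85)],'blue':[(100,130)]}
def blobs(d,col,lo=60):
    h=cv2.cvtColor(d["pixels"],cv2.COLOR_RGB2HSV)
    m=sum(cv2.inRange(h,(a,120,lo),(b,255,255)) for a,b in H[col])
    m=cv2.morphologyEx(m,cv2.MORPH_CLOSE,np.ones((3,3)))
    n,l,s,c=cv2.connectedComponentsWithStats(m)
    return [(c[i],np.argwhere(l==i)[:,::-1]) for i in range(1,n) if s[i,4]>60]
def rays(d,px):
    K,T=d["mtx"],d["cam_to_world"]
    r=np.c_[px,np.ones(len(px))]@np.linalg.inv(K).T@T[:3,:3].T
    return T[:3,3],r
def az(d,px):
    o,r=rays(d,px);a=np.arctan2(r[:,1],r[:,0]);a0=a[0];a=(a-a0+np.pi)%(2*np.pi)-np.pi
    return o,(a.min()+a.max())/2+a0
def plane(d,c,z):
    o,r=rays(d,np.array([c]));return (o+r[0]*(z-o[2])/r[0,2])[:2]
def axis(t,s,pt,ps):
    (o,a),(p,b)=az(t,pt),az(s,ps)
    k=np.linalg.solve(np.array([[np.cos(a),-np.cos(b)],[np.sin(a),-np.sin(b)]]),(p-o)[:2])
    return o[:2]+k[0]*np.array([np.cos(a),np.sin(a)])
def find(col,ct,cs):
    t,s=optics.read_camera("top"),optics.read_camera("scene")
    near=lambda B,c:min(B,key=lambda b:np.hypot(*(b[0]-c)))
    bt,bs=near(blobs(t,col),ct),near(blobs(s,col),cs)
    print(col,bt[0].round(),len(bt[1]),bs[0].round(),len(bs[1]),'axis',axis(t,s,bt[1],bs[1]).round(4),'flat z=.02',plane(t,bt[0],.02).round(3))
E
python3 - <<'E'
from look import *
for a in [('red',(205,193),(354,205)),('red',(288,178),(281,242)),('yellow',(442,220),(117,232)),('yellow',(396,268),(160,202)),('green',(349,244),(207,192)),('green',(229,246),(316,187)),('blue',(372,188),(190,240)),('blue',(406,192),(155,243)),('blue',(133,223),(407,185))]: find(*a)
E
```

```text
red [203. 190.] 241 [353. 205.] 434 axis [0.6079 0.2125] flat z=.02 [0.621 0.222]
red [287. 178.] 609 [280. 242.] 601 axis [ 0.6686 -0.0115] flat z=.02 [ 0.657 -0.01 ]
yellow [445. 217.] 255 [114. 229.] 489 axis [ 0.5369 -0.4179] flat z=.02 [ 0.547 -0.44 ]
yellow [397. 267.] 704 [159. 202.] 476 axis [ 0.4113 -0.3021] flat z=.02 [ 0.411 -0.3  ]
green [352. 241.] 161 [206. 186.] 165 axis [ 0.4673 -0.1683] flat z=.02 [ 0.48  -0.185]
green [229. 246.] 652 [315. 187.] 322 axis [0.4688 0.1488] flat z=.02 [0.467 0.148]
blue [374. 184.] 160 [189. 229.] 143 axis [ 0.6215 -0.2355] flat z=.02 [ 0.639 -0.25 ]
blue [408. 188.] 168 [152. 233.] 147 axis [ 0.6105 -0.3245] flat z=.02 [ 0.627 -0.345]
blue [132. 222.] 649 [408. 184.] 342 axis [0.5313 0.4157] flat z=.02 [0.53  0.413]
```

```bash
sed -i 's/lo=60/lo=30/' look.py
python3 - <<'E'
from look import *
t,s=optics.read_camera("top"),optics.read_camera("scene")
near=lambda B,c:min(B,key=lambda b:np.hypot(*(b[0]-c)))
for col,ct,cs in [('red',(205,193),(354,205)),('yellow',(442,220),(117,232)),('green',(349,244),(207,192)),('blue',(372,188),(190,240)),('blue',(406,192),(155,243))]:
    bt,bs=near(blobs(t,col),ct),near(blobs(s,col),cs);print(col,bt[0].round(1),len(bt[1]),bs[0].round(1),len(bs[1]),axis(t,s,bt[1],bs[1]).round(4))
for col,ct,cs in [('red',(288,178),(281,242)),('yellow',(396,268),(160,202)),('green',(229,246),(316,187)),('blue',(133,223),(407,185))]:
    f=[plane(d,cv2.minEnclosingCircle(near(blobs(d,col),c)[1].astype(np.float32))[0],.012).round(4) for d,c in ((t,ct),(s,cs))];print(col,*f)
crop=lambda d,x,y,w,h:cv2.resize(d["pixels"][y:y+h,x:x+w,::-1],(800,300),interpolation=cv2.INTER_NEAREST)
im=np.vstack([crop(t,320,170,160,60),crop(s,90,205,160,60)])
cv2.imwrite("pics/c.png",im)
E
```

```text
red [205.2 192.8] 346 [353.8 205.1] 466 [0.6077 0.2123]
yellow [440.3 219.1] 428 [115.8 229.7] 563 [ 0.5368 -0.4179]
green [351.  242.1] 168 [206.4 189.7] 270 [ 0.4673 -0.1683]
blue [373.7 184.3] 162 [191.7 246.3] 265 [ 0.6211 -0.2352]
blue [407.8 188.4] 172 [156.2 249.9] 271 [ 0.6103 -0.3243]
red [ 0.6597 -0.0104] [ 0.6599 -0.0092]
yellow [ 0.4111 -0.3018] [ 0.4124 -0.3027]
green [0.4673 0.1487] [0.4717 0.1477]
blue [0.5309 0.4148] [0.5302 0.4163]
```

View pics/c.png

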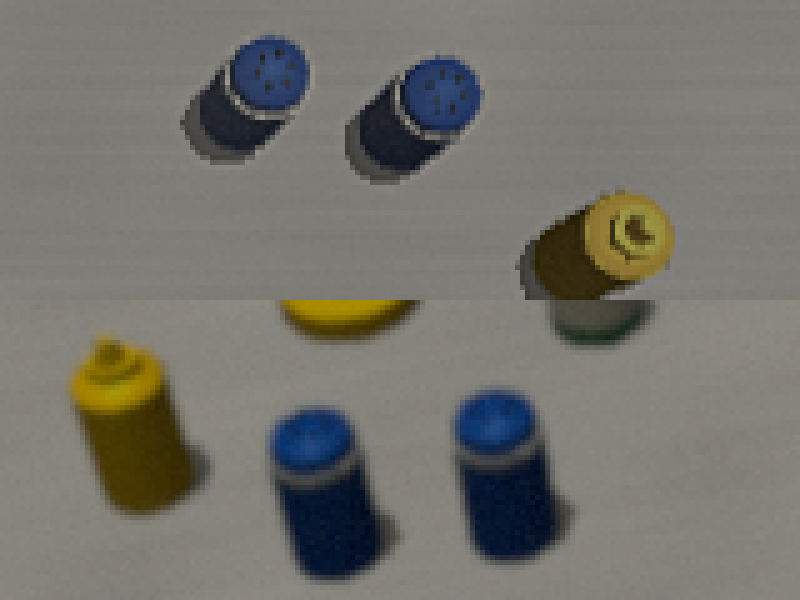

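Both views agree to a few mm, and the fainter-threshold remeasure gave the same values.

- **Objects:** chilli (.608,.212), mustard (.537,-.418), pesto (.467,-.168), pepper (.621,-.235)
- **Rings:** red (.660,-.010), yellow (.411,-.302), green (.469,.148), blue (.531,.416)

I'll turn the tool to yaw 90°, so tool x = +Y, y = +X, z = down.

```bash
python3 -m handwheel '0 0 0 0 0 6.5;0 0 0 0 0 6.5;0 0 0 0 0 6.5;0 0 0 0 0 6.5;0 0 0 0 0 6.5;0 0 0 0 0 6.5;0 0 0 0 0 6.5;0 0 0 0 0 6.5;0 0 0 0 0 6.5;0 0 0 0 0 6.5;0 0 0 0 0 0;0 0 0 0 0 0' 0.085 40
```

```text
clock: 2.1
ee_pos: [0.2533, 0.5439, 0.2313]
tcp_rot: [-3.142, 0.0, 1.575]
wrist_force: [0.4, 0.1, -0.1]
grip_width: 1.0
gripper_force: 0.0
```

```bash
python3 -m handwheel '-.0237 .0253 0 0 0 0;-.0237 .0253 0 0 0 0;-.0237 .0253 0 0 0 0;-.0237 .0253 0 0 0 0;-.0237 .0253 0 0 0 0;-.0237 .0253 0 0 0 0;-.0237 .0253 0 0 0 0;-.0237 .0253 0 0 0 0;-.0237 .0253 0 0 0 0;-.0237 .0253 0 0 0 0;-.0237 .0253 0 0 0 0;-.0237 .0253 0 0 0 0;-.0237 .0253 0 0 0 0;-.0237 .0253 0 0 0 0;0 0 0 0 0 0;0 0 0 0 0 0;0 0 0 0 0 0'
```

```text
clock: 3.52
ee_pos: [0.6075, 0.2125, 0.2311]
tcp_rot: [-3.141, -0.0, 1.573]
wrist_force: [-0.0, 0.1, -0.1]
grip_width: 0.994
gripper_force: 0.0
```

Accurate motion. I'll descend 0.188 and close.

```bash
python3 -m handwheel '0 0 .03 0 0 0;0 0 .03 0 0 0;0 0 .03 0 0 0;0 0 .03 0 0 0;0 0 .025 0 0 0;0 0 .02 0 0 0;0 0 .015 0 0 0;0 0 .008 0 0 0;0 0 0 0 0 0;0 0 0 0 0 0' && python3 -m handwheel '0 0 0 0 0 0;0 0 0 0 0 0;0 0 0 0 0 0;0 0 0 0 0 0;0 0 0 0 0 0;0 0 0 0 0 0;0 0 0 0 0 0;0 0 0 0 0 0;0 0 0 0 0 0;0 0 0 0 0 0' 0.03 40
```

```text
clock: 4.35
ee_pos: [0.6073, 0.2132, 0.044]
tcp_rot: [3.141, -0.0, 1.573]
wrist_force: [-0.2, -0.6, 0.3]
grip_width: 0.999
gripper_force: 0.0
clock: 5.18
ee_pos: [0.6085, 0.2126, 0.045]
tcp_rot: [3.139, -0.001, 1.571]
wrist_force: [-0.1, -0.1, 6.3]
grip_width: 0.549
gripper_force: 41.6
```

```bash
python3 -m handwheel '0 0 -.01 0 0 0;0 0 -.02 0 0 0;0 0 -.03 0 0 0;0 0 -.03 0 0 0;0 0 -.02 0 0 0;0 0 -.01 0 0 0;-.0125 .0031 0 0 0 0;-.0250 .0058 0 0 0 0;-.0250 .0058 0 0 0 0;-.0250 .0058 0 0 0 0;-.0250 .0058 0 0 0 0;-.0250 .0058 0 0 0 0;-.0250 .0058 0 0 0 0;-.0250 .0058 0 0 0 0;-.0225 .0053 0 0 0 0;-.0125 .0031 0 0 0 0;0 0 0 0 0 0;0 0 0 0 0 0;0 0 0 0 0 0'
python3 -c "
from look import *
s=optics.read_camera('scene');cv2.imwrite('pics/h1.png',s['pixels'][:,:,::-1])"
```

```text
clock: 6.77
ee_pos: [0.6594, -0.0094, 0.1623]
tcp_rot: [-3.14, -0.001, 1.572]
wrist_force: [0.3, -0.2, -0.8]
grip_width: 0.551
gripper_force: 41.4
```

View pics/h1.png

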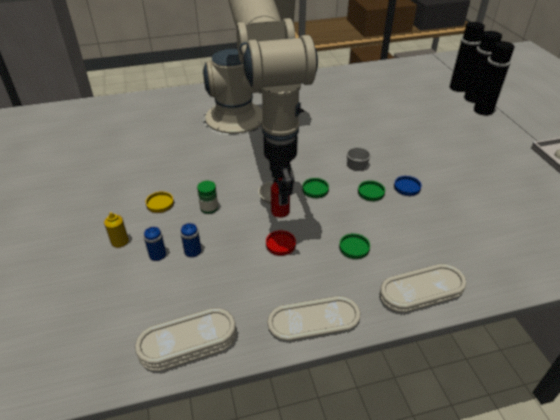

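The red bottle is held upright at (281,200), directly above the red ring at (281,243). Next I'll lower it.

```bash
python3 -m handwheel '0 0 .01 0 0 0;0 0 .02 0 0 0;0 0 .025 0 0 0;0 0 .025 0 0 0;0 0 .015 0 0 0;0 0 .01 0 0 0;0 0 .005 0 0 0;0 0 .003 0 0 0;0 0 .002 0 0 0;0 0 .001 0 0 0;0 0 0 0 0 0;0 0 0 0 0 0'
```

```text
clock: 7.82
ee_pos: [0.6606, -0.01, 0.049]
tcp_rot: [3.139, -0.0, 1.571]
wrist_force: [-1.9, 0.2, 3.9]
grip_width: 0.551
gripper_force: 41.5
```

```bash
python3 -m handwheel '0 0 0 0 0 0;0 0 0 0 0 0;0 0 0 0 0 0;0 0 0 0 0 0;0 0 0 0 0 0;0 0 0 0 0 0;0 0 0 0 0 0;0 0 -.01 0 0 0;0 0 -.02 0 0 0;0 0 -.03 0 0 0;0 0 -.03 0 0 0;0 0 -.03 0 0 0;0 0 -.03 0 0 0;0 0 0 0 0 0;0 0 0 0 0 0' 0.085
```

```text
clock: 9.07
ee_pos: [0.661, -0.0102, 0.2016]
tcp_rot: [3.135, 0.0, 1.571]
wrist_force: [0.2, 0.1, -0.5]
grip_width: 0.994
gripper_force: 0.0
```

```bash
python3 -m handwheel '-.0125 -.0020 0 0 0 0;-.0250 -.0045 0 0 0 0;-.0250 -.0045 0 0 0 0;-.0250 -.0045 0 0 0 0;-.0250 -.0045 0 0 0 0;-.0250 -.0045 0 0 0 0;-.0250 -.0045 0 0 0 0;-.0250 -.0045 0 0 0 0;-.0250 -.0045 0 0 0 0;-.0125 -.0020 0 0 0 0;0 0 0 0 0 0;0 0 0 0 0 0;0 0 .02 0 0 0;0 0 .03 0 0 0;0 0 .03 0 0 0;0 0 .03 0 0 0;0 0 .025 0 0 0;0 0 .018 0 0 0;0 0 .010 0 0 0;0 0 0 0 0 0' && python3 -m handwheel '0 0 0 0 0 0;0 0 0 0 0 0;0 0 0 0 0 0;0 0 0 0 0 0;0 0 0 0 0 0;0 0 0 0 0 0;0 0 0 0 0 0;0 0 0 0 0 0;0 0 0 0 0 0;0 0 0 0 0 0' 0.03 40
```

```text
clock: 10.73
ee_pos: [0.6187, -0.233, 0.0307]
tcp_rot: [-3.136, -0.003, 1.573]
wrist_force: [-0.4, -0.1, -0.0]
grip_width: 0.997
gripper_force: 0.0
clock: 11.57
ee_pos: [0.6213, -0.2356, 0.0369]
tcp_rot: [3.138, 0.001, 1.571]
wrist_force: [-0.5, 0.3, 5.8]
grip_width: 0.526
gripper_force: 41.4
```

```bash
python3 -m handwheel '0 0 -.01 0 0 0;0 0 -.02 0 0 0;0 0 -.03 0 0 0;0 0 -.03 0 0 0;0 0 -.03 0 0 0;0 0 -.01 0 0 0;0 0 0 0 0 0;.0100 -.0014 0 0 0 0;.0200 -.0028 0 0 0 0;.0290 -.0040 0 0 0 0;.0290 -.0040 0 0 0 0;.0290 -.0040 0 0 0 0;.0290 -.0040 0 0 0 0;.0290 -.0040 0 0 0 0;.0290 -.0040 0 0 0 0;.0290 -.0040 0 0 0 0;.0290 -.0040 0 0 0 0;.0290 -.0040 0 0 0 0;.0290 -.0040 0 0 0 0;.0290 -.0040 0 0 0 0' && python3 -m handwheel '.0290 -.0040 0 0 0 0;.0290 -.0040 0 0 0 0;.0290 -.0040 0 0 0 0;.0290 -.0040 0 0 0 0;.0290 -.0040 0 0 0 0;.0290 -.0040 0 0 0 0;.0290 -.0040 0 0 0 0;.0290 -.0040 0 0 0 0;.0290 -.0040 0 0 0 0;.0200 -.0028 0 0 0 0;.0100 -.0014 0 0 0 0;0 0 0 0 0 0;0 0 0 0 0 0;0 0 0 0 0 0'
```

```text
clock: 13.23
ee_pos: [0.5694, 0.1156, 0.1603]
tcp_rot: [-3.136, 0.001, 1.572]
wrist_force: [0.7, 0.8, -1.5]
grip_width: 0.533
gripper_force: 41.2
clock: 14.4
ee_pos: [0.5313, 0.4034, 0.1632]
tcp_rot: [-3.14, 0.002, 1.57]
wrist_force: [-0.2, -0.1, -1.2]
grip_width: 0.524
gripper_force: 41.2
```

```bash
python3 -m handwheel '.0125 0 0 0 0 0;0 0 .01 0 0 0;0 0 .02 0 0 0;0 0 .025 0 0 0;0 0 .025 0 0 0;0 0 .018 0 0 0;0 0 .01 0 0 0;0 0 .006 0 0 0;0 0 .003 0 0 0;0 0 .002 0 0 0;0 0 .001 0 0 0;0 0 0 0 0 0;0 0 0 0 0 0'
```

```text
clock: 15.48
ee_pos: [0.5317, 0.4177, 0.0455]
tcp_rot: [3.14, -0.001, 1.571]
wrist_force: [-0.5, -0.3, -1.5]
grip_width: 0.53
gripper_force: 41.2
```

```bash
python3 -m handwheel '-.001 0 .002 0 0 0;0 0 .002 0 0 0;0 0 .001 0 0 0;0 0 0 0 0 0;0 0 0 0 0 0'
```

```text
clock: 15.9
ee_pos: [0.5317, 0.4166, 0.0409]
tcp_rot: [3.14, -0.001, 1.571]
wrist_force: [-1.2, -0.7, 5.5]
grip_width: 0.527
gripper_force: 41.8
```

```bash
python3 -m handwheel '0 0 0 0 0 0;0 0 0 0 0 0;0 0 0 0 0 0;0 0 0 0 0 0;0 0 0 0 0 0;0 0 0 0 0 0;0 0 0 0 0 0;0 0 -.01 0 0 0;0 0 -.02 0 0 0;0 0 -.03 0 0 0;0 0 -.03 0 0 0;0 0 -.03 0 0 0;0 0 -.03 0 0 0;0 0 -.01 0 0 0;0 0 0 0 0 0' 0.085 && python3 -m handwheel '-.02 -.002 0 0 0 0;-.032 -.0035 0 0 0 0;-.032 -.0035 0 0 0 0;-.032 -.0035 0 0 0 0;-.032 -.0035 0 0 0 0;-.032 -.0035 0 0 0 0;-.032 -.0035 0 0 0 0;-.032 -.0035 0 0 0 0;-.032 -.0035 0 0 0 0;-.032 -.0035 0 0 0 0;-.032 -.0035 0 0 0 0;-.032 -.0035 0 0 0 0;-.032 -.0035 0 0 0 0;-.032 -.0035 0 0 0 0;-.032 -.0035 0 0 0 0;-.032 -.0035 0 0 0 0;-.032 -.0035 0 0 0 0;-.032 -.0035 0 0 0 0;-.02 -.002 0 0 0 0;0 0 0 0 0 0'
python3 -m handwheel '0 0 0 0 0 0;0 0 0 0 0 0'
python3 -c "
from look import *
s=optics.read_camera('scene');cv2.imwrite('pics/h2.png',s['pixels'][:,:,::-1])"
```

```text
clock: 17.15
ee_pos: [0.5324, 0.4171, 0.2049]
tcp_rot: [3.135, -0.005, 1.571]
wrist_force: [0.7, 0.6, 0.1]
grip_width: 0.992
gripper_force: 0.0
clock: 18.82
ee_pos: [0.4667, -0.171, 0.1967]
tcp_rot: [-3.138, 0.0, 1.567]
wrist_force: [-0.4, -0.0, -0.1]
grip_width: 0.994
gripper_force: 0.0
clock: 18.98
ee_pos: [0.4678, -0.1671, 0.1979]
tcp_rot: [-3.14, -0.001, 1.571]
wrist_force: [-0.8, 0.6, 0.4]
grip_width: 1.0
gripper_force: 0.0
```

View pics/h2.png

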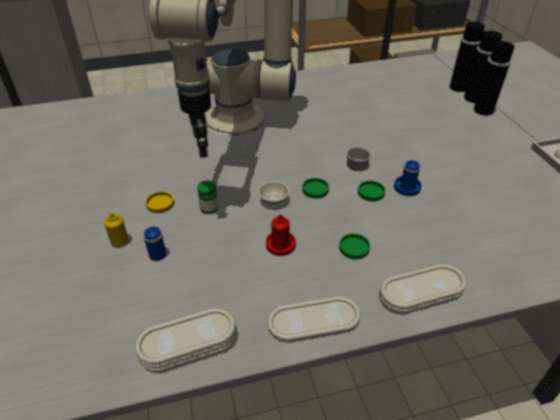

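The red bottle stands in the red ring at (281,235) and the shaker in the blue ring at (409,180). The gripper is above the jar at (207,195).

```bash
python3 -m handwheel '0 0 .02 0 0 0;0 0 .03 0 0 0;0 0 .03 0 0 0;0 0 .03 0 0 0;0 0 .02 0 0 0;0 0 .013 0 0 0;0 0 .01 0 0 0;0 0 0 0 0 0;0 0 0 0 0 0' && python3 -m handwheel '0 0 0 0 0 0;0 0 0 0 0 0;0 0 0 0 0 0;0 0 0 0 0 0;0 0 0 0 0 0;0 0 0 0 0 0;0 0 0 0 0 0;0 0 0 0 0 0;0 0 0 0 0 0;0 0 0 0 0 0' 0.03 45
python3 -m handwheel '0 0 -.01 0 0 0;0 0 -.02 0 0 0;0 0 -.03 0 0 0;0 0 -.03 0 0 0;0 0 -.02 0 0 0;0 0 -.01 0 0 0;0 0 0 0 0 0;0 0 0 0 0 0'
```

```text
clock: 19.78
ee_pos: [0.4685, -0.1675, 0.0469]
tcp_rot: [3.141, 0.0, 1.572]
wrist_force: [0.1, 0.3, 0.6]
grip_width: 0.994
gripper_force: 0.0
clock: 20.62
ee_pos: [0.4688, -0.1682, 0.0479]
tcp_rot: [3.139, 0.001, 1.571]
wrist_force: [-1.7, 0.8, 5.7]
grip_width: 0.599
gripper_force: 47.1
clock: 21.28
ee_pos: [0.468, -0.1677, 0.1657]
tcp_rot: [-3.141, -0.0, 1.571]
wrist_force: [-0.3, -1.1, -1.7]
grip_width: 0.598
gripper_force: 47.2
```

```bash
python3 -m handwheel '.0105 .0005 0 0 0 0;.02 0 0 0 0 0;.0285 0 0 0 0 0;.0285 0 0 0 0 0;.0285 0 0 0 0 0;.0285 0 0 0 0 0;.0285 0 0 0 0 0;.0285 0 0 0 0 0;.0285 0 0 0 0 0;.0285 0 0 0 0 0;.0285 0 0 0 0 0;.02 0 0 0 0 0;.0105 0 0 0 0 0;0 0 0 0 0 0;0 0 0 0 0 0;0 0 0 0 0 0' && python3 -m handwheel '0 0 .01 0 0 0;0 0 .02 0 0 0;0 0 .025 0 0 0;0 0 .025 0 0 0;0 0 .015 0 0 0;0 0 .01 0 0 0;0 0 .005 0 0 0;0 0 .002 0 0 0;0 0 .001 0 0 0;0 0 0 0 0 0;0 0 0 0 0 0'
```

```text
clock: 22.62
ee_pos: [0.4682, 0.1489, 0.1655]
tcp_rot: [-3.14, 0.001, 1.571]
wrist_force: [-0.1, -0.1, -1.3]
grip_width: 0.603
gripper_force: 47.2
clock: 23.53
ee_pos: [0.4691, 0.1499, 0.0545]
tcp_rot: [3.14, -0.001, 1.571]
wrist_force: [-0.1, -0.4, -1.5]
grip_width: 0.6
gripper_force: 47.3
```

```bash
python3 -m handwheel '0 0 .001 0 0 0;0 0 .001 0 0 0;0 0 .001 0 0 0;0 0 0 0 0 0;0 0 0 0 0 0'
```

```text
clock: 23.95
ee_pos: [0.4689, 0.15, 0.0519]
tcp_rot: [3.14, -0.0, 1.572]
wrist_force: [-3.1, -0.3, 5.4]
grip_width: 0.595
gripper_force: 47.8
```

```bash
python3 -m handwheel '0 0 0 0 0 0;0 0 0 0 0 0;0 0 0 0 0 0;0 0 0 0 0 0;0 0 0 0 0 0;0 0 0 0 0 0;0 0 0 0 0 0;0 0 -.01 0 0 0;0 0 -.02 0 0 0;0 0 -.03 0 0 0;0 0 -.03 0 0 0;0 0 -.03 0 0 0;0 0 -.03 0 0 0;0 0 0 0 0 0;0 0 0 0 0 0' 0.085 && python3 -m handwheel '-.012 .002 0 0 0 0;-.032 .0038 0 0 0 0;-.032 .0038 0 0 0 0;-.032 .0038 0 0 0 0;-.032 .0038 0 0 0 0;-.032 .0038 0 0 0 0;-.032 .0038 0 0 0 0;-.032 .0038 0 0 0 0;-.032 .0038 0 0 0 0;-.032 .0038 0 0 0 0;-.032 .0038 0 0 0 0;-.032 .0038 0 0 0 0;-.032 .0038 0 0 0 0;-.032 .0038 0 0 0 0;-.032 .0038 0 0 0 0;-.032 .0038 0 0 0 0;-.032 .0038 0 0 0 0;-.032 .0038 0 0 0 0;-.012 .002 0 0 0 0;0 0 0 0 0 0'
python3 -m handwheel '0 0 0 0 0 0;0 0 0 0 0 0'
```

```text
clock: 25.2
ee_pos: [0.4694, 0.15, 0.2036]
tcp_rot: [3.136, -0.001, 1.571]
wrist_force: [0.5, 0.6, -0.6]
grip_width: 0.995
gripper_force: 0.0
clock: 26.87
ee_pos: [0.5353, -0.4216, 0.1966]
tcp_rot: [-3.137, -0.002, 1.567]
wrist_force: [-0.4, -1.0, 0.2]
grip_width: 0.994
gripper_force: 0.0
clock: 27.03
ee_pos: [0.5368, -0.4175, 0.1992]
tcp_rot: [-3.14, -0.002, 1.572]
wrist_force: [0.8, 0.1, 1.4]
grip_width: 0.994
gripper_force: 0.0
```

```bash
python3 -m handwheel '0 0 .02 0 0 0;0 0 .03 0 0 0;0 0 .03 0 0 0;0 0 .03 0 0 0;0 0 .02 0 0 0;0 0 .015 0 0 0;0 0 .01 0 0 0;0 0 0 0 0 0;0 0 0 0 0 0' && python3 -m handwheel '0 0 0 0 0 0;0 0 0 0 0 0;0 0 0 0 0 0;0 0 0 0 0 0;0 0 0 0 0 0;0 0 0 0 0 0;0 0 0 0 0 0;0 0 0 0 0 0;0 0 0 0 0 0;0 0 0 0 0 0' 0.03 40
python3 -m handwheel '0 0 -.01 0 0 0;0 0 -.02 0 0 0;0 0 -.03 0 0 0;0 0 -.03 0 0 0;0 0 -.02 0 0 0;0 0 -.01 0 0 0;0 0 0 0 0 0;0 0 0 0 0 0'
```

```text
clock: 27.78
ee_pos: [0.5374, -0.4174, 0.0457]
tcp_rot: [-3.142, -0.0, 1.572]
wrist_force: [0.1, -1.1, 0.6]
grip_width: 0.99
gripper_force: 0.0
clock: 28.62
ee_pos: [0.5378, -0.4188, 0.0471]
tcp_rot: [3.14, 0.002, 1.571]
wrist_force: [-1.3, 0.2, 6.1]
grip_width: 0.547
gripper_force: 41.5
clock: 29.28
ee_pos: [0.5372, -0.4182, 0.1646]
tcp_rot: [-3.141, -0.0, 1.571]
wrist_force: [-0.2, 0.2, -2.9]
grip_width: 0.551
gripper_force: 41.4
```

```bash
python3 -m handwheel '.008 -.0085 0 0 0 0;.015 -.0165 0 0 0 0;.02 -.0215 0 0 0 0;.02 -.0215 0 0 0 0;.02 -.0215 0 0 0 0;.015 -.0165 0 0 0 0;.012 -.013 0 0 0 0;.006 -.0065 0 0 0 0;0 0 0 0 0 0;0 0 0 0 0 0;0 0 0 0 0 0' && python3 -m handwheel '0 0 .01 0 0 0;0 0 .02 0 0 0;0 0 .025 0 0 0;0 0 .025 0 0 0;0 0 .015 0 0 0;0 0 .01 0 0 0;0 0 .005 0 0 0;0 0 .002 0 0 0;0 0 .001 0 0 0;0 0 .001 0 0 0;0 0 0 0 0 0;0 0 0 0 0 0'
```

```text
clock: 30.2
ee_pos: [0.412, -0.3026, 0.1644]
tcp_rot: [-3.141, -0.001, 1.571]
wrist_force: [0.4, -0.2, -2.2]
grip_width: 0.554
gripper_force: 41.7
clock: 31.2
ee_pos: [0.4122, -0.3026, 0.0522]
tcp_rot: [3.14, 0.001, 1.571]
wrist_force: [-0.5, -0.2, -1.4]
grip_width: 0.548
gripper_force: 41.7
```

```bash
python3 -m handwheel '0 0 .001 0 0 0;0 0 .001 0 0 0;0 0 0 0 0 0;0 0 0 0 0 0'; python3 -m handwheel '0 0 0 0 0 0;0 0 0 0 0 0;0 0 0 0 0 0;0 0 0 0 0 0;0 0 0 0 0 0;0 0 0 0 0 0;0 0 0 0 0 0;0 0 -.01 0 0 0;0 0 -.02 0 0 0;0 0 -.03 0 0 0;0 0 -.03 0 0 0;0 0 -.03 0 0 0;0 0 -.03 0 0 0;0 0 -.03 0 0 0;0 0 0 0 0 0;0 0 0 0 0 0;0 0 0 0 0 0' 0.085
python3 - <<'E'
from look import *
t,s=optics.read_camera("top"),optics.read_camera("scene")
im=np.vstack([t["pixels"][130:300,100:480],s["pixels"][120:290,80:460]])[:,:,::-1]
cv2.imwrite("pics/end.png",cv2.resize(im,None,fx=1.7,fy=1.7))
E
```

```text
clock: 31.53
ee_pos: [0.4122, -0.3027, 0.0511]
tcp_rot: [3.14, 0.001, 1.571]
wrist_force: [-2.1, 1.1, 4.2]
grip_width: 0.548
gripper_force: 42.1
clock: 32.95
ee_pos: [0.4117, -0.3022, 0.2291]
tcp_rot: [-3.142, -0.0, 1.571]
wrist_force: [-0.6, 0.2, -0.5]
grip_width: 0.994
gripper_force: 0.0
```

View pics/end.png

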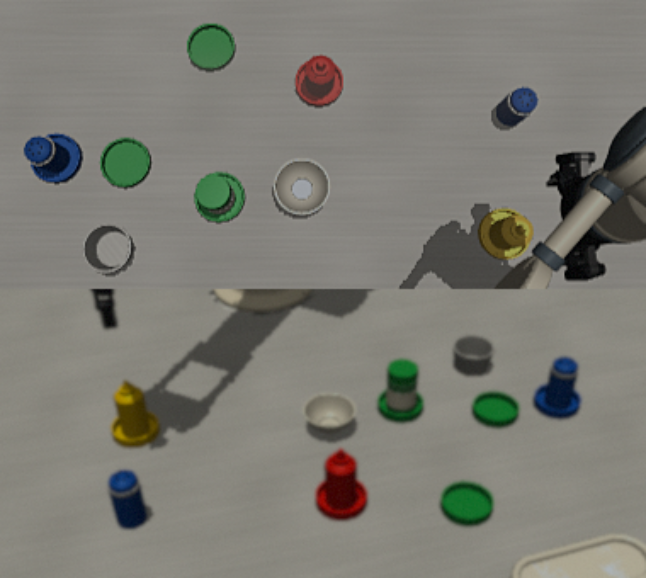

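All four condiments stand upright and centred in their own rings: in the scene half, yellow (133,415), green (402,395), red (341,490) and blue (558,390). The bowl and cup haven't moved, and the gripper is clear.

```bash
python3 -c "
from plant import hand_in
print(hand_in())"
```

```text
the job is handed in; nothing more can be done
None
```

I handed the job in at about 33 s: in the final camera views all four condiments stand upright in their own holders, with the bowl and cup unmoved, but the hand-in returned no verdict.

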